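# Nudge a front plate onto the drill jig's locating pins

### The arm

A 7-joint arm with a two-finger parallel gripper is mounted at the origin on the work surface. World frame = base frame: x ahead of the robot, y to its left, z up, the work surface at z = 0. Lengths are in m, angles in rad, forces in N, time in s.
With the tool pointing down it reaches from about 0.425 to 0.8 m from the base axis. Payload 8.3 kg.
Tool frame: the origin (TCP) lies at the very end of the fingers, on their centre line; the grasp point (between the pads) lies 19 mm behind it; z points along the fingers, x is the direction in which the jaws open and shut, and the axes are right-handed (so a half turn about z gives the same grasp; the last joint's range is limited). The gripper opens to 85 mm and grips with 20 to 120 N. Pads are 22 mm wide; open, the fingers measure 114 mm over their backs; the gripper's body (76 mm by 85 mm) begins 54 mm behind the grasp point. The pads swing forward as they close: fully open they stand 13 mm farther back than shut.
Start: joints at [-1.274, 0.383, 0.016, 1.37, -0.006, 1.388, -0.046], TCP at [0.22, 0.585, 0.231] pointing down, gripper open.
Joint ranges: [-2.95, 2.95], [-0.25, 2.06], [-1.52, 1.56], [0.18, 2.33], [-1.44, 4.58], [0.02, 2.06], [-3.01, 3.01]. Speed limits (rad/s): [2.39, 2.39, 3.01, 3.01, 3.14, 3.14, 3.14].

### API

Orientations are given as a unit quaternion [w, x, y, z].
In Python, from bench import bot gives the robot as it stands.
- The arm moves only by the tool send_rows, never from a script. Its argument "increments" is a list of rows, each a list of 7 numbers: the turn, a rotation vector about the tool's x, y, z in degrees, then the shift along the tool's x, y, z in cm, then the finger opening in cm, from 0 to 8.54. In form: [[rx, ry, rz, dx, dy, dz, hand], ...]. A call has 1 to 10 rows; each row is the pose to reach, as a shift and turn from the pose commanded when the call began, along the tool's axes at that moment; what a row does not reach only later rows make up. A row lasts 1/12 s, in which the tool goes at most 41.7 mm and 7.16 degrees, less where a joint would pass 70% of its speed; a pose out of reach is approached as far as the arm can. A call with a gripper value outside its range is refused whole. The fingers move at their own pace and stop on an object; the grip force is fixed at half the most. Time passes only in rows, so rows that repeat a pose let the fingers close. It gives the time, the measured TCP pose, the force and the opening at its end, in the units of the state.
- bot.observe(): the state, without advancing time (a new reading comes with each control period).
- bot.snapshot(name): name is "scene" or "top" or "wrist"; returns a dict with "frame" (480x640x3 uint8, red, green, blue), "vertical_fov" (degrees; the focal length in pixels is half the picture's height over the tangent of half this angle, whatever the lens; pixels are square), "cx", "cy" (the principal point, pixels), "k1" (the pictures are not rectified: a ray, as slopes to the right and down, at radius r is drawn at 1 + k1 r^2 times it, then the intrinsics apply), "rvec" (rotation vector, rad) and "tvec" (3), from world to camera coordinates, as OpenCV has them. Camera axes: x right, y down, z forward; pixel columns grow to the right and rows downward; lengths in m; the calibration is good to about 2 mm. A picture is of the moment at which its call begins. There is no depth.
- bot.close_job(): hands the job in, once; it reports no verdict.
The state is a dict: "time_s": time; "qpos": joint angles; "dq": joint speeds; "effort": joint torques, N m; "tool_pos": TCP position; "tcp_rot": TCP orientation; "contact_force": force on the tool from outside, world axes, zero at the start; "torque": the same for the moment, N m; "opening": opening from 0.0 (shut) to 1.0 (fully open).
Only numpy, scipy, OpenCV 4.12 (cv2) and the standard library are available. Lean on these libraries where they do the work, as an engineer would, in place of code of your own. Each camera call takes 0.05 s, during which the arm holds its last target.

### The job

The grey front plate has been laid on the drill jig but missed its place: it rides tilted on top of the jig's two locating pins. Without gripping or lifting it, nudge the plate sideways with the fingertips until its two small holes drop over the two pins and it lies flat on the jig block, then take the hand clear. Leave the other things on the bench where they are.

Things in the scene. Friction and masses are not known exactly. Their poses are not given: they have to be found in the camera images.
- plate: light grey painted sheet-metal front plate, loose, 120 (own x) x 160 (own y) x 4 mm, about 0.25 kg; origin at the centre of its underside, z up. Two 11 mm holes for the pins at own (-27, +40) and (+27, +40) mm, two 22 mm push-button holes at own (0, 0) and (0, -45) mm. It starts tilted about 5 to 7 degrees, its +y part riding on the pin tips, its -y part on the jig block
- plate_mid (a point): middle of the plate's underside (the plate's origin). At the start 12 to 20 mm too far to the jig's -x, up to 20 mm off along the jig's y either way, plate turned up to 6 degrees against the jig. When home it is on the jig's z axis 30 mm above the bench, axes along the jig's, and the plate overhangs the block 12 mm at -x, 15 mm at +y and -y
- jig: dark steel drill jig fixed to the bench; origin on the bench under the middle of its block, x away from the robot within 20 degrees, y to the left. Block: x -48 to +48, y -65 to +65 mm, flat top 30 mm above the bench. Behind it a lower shelf, x +48 to +152 mm, same width, 10 mm high, with two cap screws, 18 mm high, at (138, +-52) mm
- clamp_top (a point): top of the stud of the strap clamp on the jig's rear shelf, turned aside and not used, at jig (128, -20) mm, 70 mm above the bench: a pillar with a black knob (34 mm across, up to 66 mm high) and a steel strap 22 mm wide along the jig's y, from y -32 to +48 mm, 36 to 46 mm above the bench, a stub below its +y end
- pin_near (a point): foot of the jig's locating pin at jig (-27, +40) mm, on its axis at the level of the block's top; a vertical steel pin, 8 mm in diameter, standing 10 mm above the block with a ball-round tip; axes as the jig's
- pin_far (a point): foot of the jig's second locating pin, the same, at jig (+27, +40) mm
- hole_near (a point): centre of the plate's hole at plate (-27, +40) mm, at the underside; it belongs over pin_near and coincides with it when the plate is home
- hole_far (a point): centre of the plate's hole at plate (+27, +40) mm, at the underside; it belongs over pin_far and coincides with it when the plate is home
- spray_can: bystander: upright spray can, dark with a grey cap, 52 mm in diameter, 165 mm high, beyond the jig's +y side; origin at the centre of its foot
- tape: bystander: roll of blue tape lying flat, 72 mm in diameter, 24 mm high, beyond the jig's +y side; origin at the centre of its underside
- screwdriver: bystander: screwdriver lying on the bench beyond the jig's -y side; x along it from handle to tip
- push_button: bystander: black push-button body standing on its foot, 30 mm in diameter, 36 mm high, beside the jig's -y far corner; origin at the centre of its foot
Mind the look-alikes: they are no part of the job. What is shaped like the jig but blue or turquoise is not meant. Of the things like the plate, leave any that is red; of the rest the larger one is meant.

How it is judged:
At the end, for the whole second after the job is handed in: Each of the plate's two pin holes is centred on its pin within 3 mm and its underside there is within 1.5 mm of the block's top, the plate is level within 0.02 rad and at rest (horizontal distance between hole_near and pin_near below 0.003 m and horizontal distance between hole_far and pin_far below 0.003 m and z of each of hole_near, hole_far in the frame of jig below 0.0315 m and angle between plate's own z axis and vertical below 0.02 rad and linear speed of plate below 0.01 m/s); the robot touches nothing.
It fails at once if the plate is lifted off the jig (its centre more than 20 mm above the block's top) (height (world z) of plate above 0.05 m).
It fails at once if the plate is tipped up (more than 15 degrees) (angle between plate's own z axis and vertical above 0.26 rad).
It fails at once if a bystander (spray can, tape, screwdriver or push-button) is moved more than 20 mm (distance of any of spray_can, tape, screwdriver, push_button from where it was at the start of the episode above 0.02 m).
It also fails if it takes over 72 s, if anything falls off the work surface, if the arm or the gripper's body presses on something with over 40 N, if the wrist force passes 120 N, or if a joint passes its speed limit or range.

## Working session

There is one attempt and no reset: what is moved stays moved. The work goes in short steps, Python scripts to look and compute and a tool call to move; the robot and the scene stay as the last step left them, time stands still between calls to the robot, and variables do not carry over. Pictures are saved under pics/ and viewed, and the job is handed in when it is done.

Besides the shell and the picture viewer there is one more tool, called after "Request:" by a JSON object that holds its "method" and its "body". send_rows: Moves the arm, as the interface text tells. Its arguments: {"type":"object","properties":{"increments":{"type":"array"}},"required":["increments"]}

```bash
mkdir -p pics; ls; python3 - <<'E'
from bench import bot
import cv2
print(bot.observe())
for n in ["scene","top","wrist"]:
    s=bot.snapshot(n); cv2.imwrite(f"pics/{n}0.png",s["frame"][:,:,::-1])
    print(n,{k:v for k,v in s.items() if k!="frame"})
E
```

```text
pics
{'time_s': 0.0, 'qpos': array([-1.27391034,  0.38422823,  0.01637733,  1.37117801, -0.00628041,
        1.38821944, -0.04652921]), 'dq': array([ 7.61508750e-04, -8.38781183e-05, -1.38687099e-03,  6.28173259e-05,
        4.15671327e-05, -1.17520300e-03, -5.60306746e-04]), 'effort': array([-1.60132113e-04, -6.27595496e+01,  8.44037980e-01, -3.71819043e+01,
        1.66707952e-02,  1.41411464e-02,  3.98938005e-05]), 'tool_pos': array([0.21983894, 0.58450547, 0.2302743 ]), 'tcp_rot': array([ 5.87706431e-04,  8.22204350e-01,  5.69191552e-01, -7.98680885e-04]), 'contact_force': array([-0.53387152,  0.22821614,  0.09081591]), 'torque': array([-0.01454838, -0.07120113, -0.02808622]), 'opening': 1.0041054857852607}
scene {'vertical_fov': 49.51938302060276, 'cx': 315.20751673777335, 'cy': 240.23393253806825, 'k1': -0.0856252112468567, 'rvec': array([ 0.8185183 ,  2.47450428, -1.23408112]), 'tvec': array([ 0.37889468, -0.14875941,  1.34669252])}
top {'vertical_fov': 44.964066090139305, 'cx': 317.3696769559451, 'cy': 243.91528742932718, 'k1': 0.032106692998229526, 'rvec': array([ 2.14990736, -2.1957987 ,  0.04633267]), 'tvec': array([0.081205  , 0.50692142, 1.45876455])}
wrist {'vertical_fov': 58.871007202618905, 'cx': 326.0530612918858, 'cy': 236.93388344325, 'k1': -0.10191213098433842, 'rvec': array([-2.39138009, -1.65794129, -0.22353095]), 'tvec': array([-0.62267245, -0.03574616,  0.37841448])}
```

View pics/scene0.png

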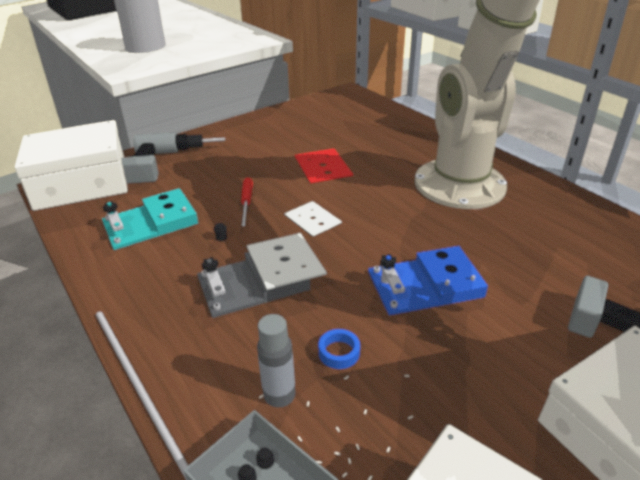

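View pics/top0.png

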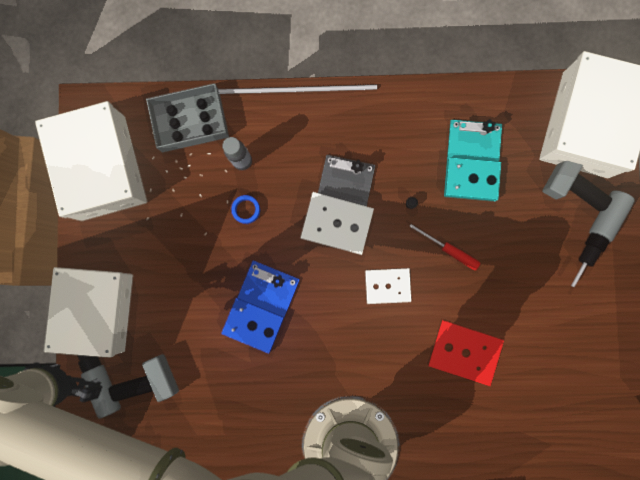

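View pics/wrist0.png

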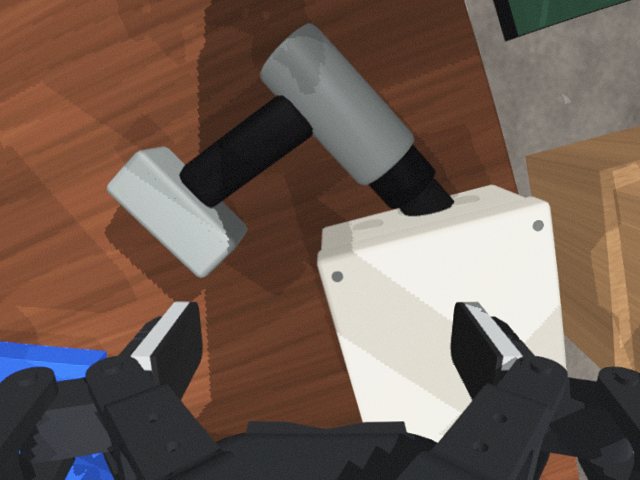

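Candidates (top view): grey plate on the dark jig (338,223), small white plate (388,286) and red plate (467,352). Jigs: dark (347,180), blue (262,305), turquoise (474,160). By the description I choose the larger grey plate on the dark jig, and check it in a close crop.

```bash
python3 - <<'E'
import cv2
t=cv2.imread("pics/top0.png")[140:265,285:435]; cv2.imwrite("pics/topc.png",cv2.resize(t,None,fx=5,fy=5,interpolation=cv2.INTER_CUBIC)[:600])
t=cv2.imread("pics/scene0.png")[220:330,190:340]; cv2.imwrite("pics/scenec.png",cv2.resize(t,None,fx=5,fy=5,interpolation=cv2.INTER_CUBIC))
E
```

```text
(no output)
```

View pics/topc.png

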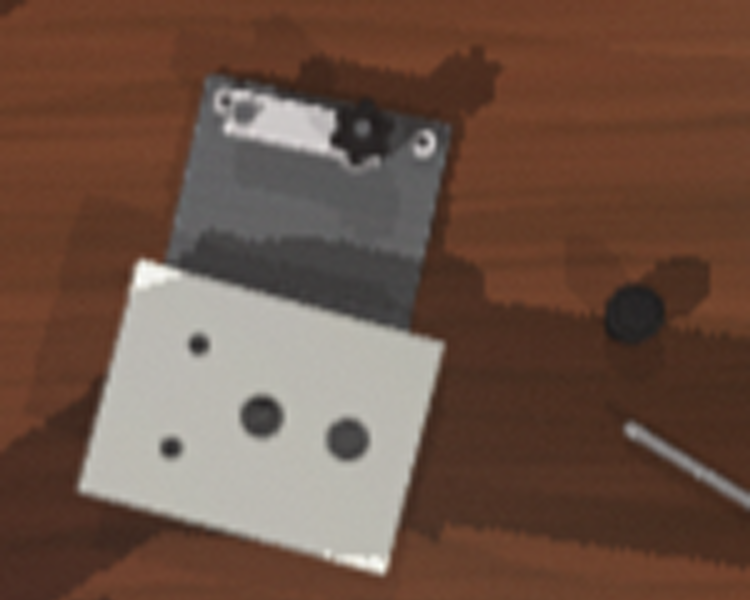

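View pics/scenec.png

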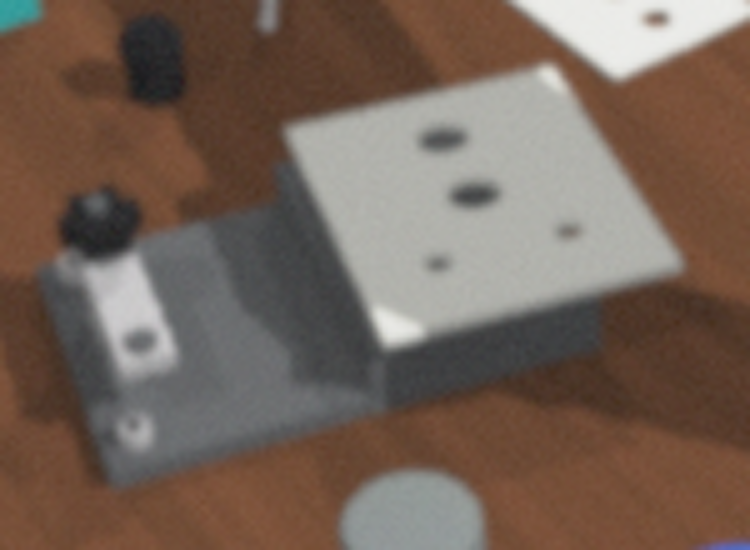

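The crop confirms it: a grey plate with 2 small and 2 large holes rides on the dark jig. The clamp knob is at crop (362,130), and the shelf corners are at crop (208,75) and (450,125). Now I compute positions.

```bash
cat > h.py <<'E'
import numpy as np, cv2
def cam(s):
    f=240/np.tan(np.radians(s["vertical_fov"]/2)); K=np.array([[f,0,s["cx"]],[0,f,s["cy"]],[0,0,1.]])
    R,_=cv2.Rodrigues(np.array(s["rvec"])); return K,np.array([s["k1"],0,0,0,0.]),R,np.array(s["tvec"])
def cast(s,px,z):
    K,d,R,t=cam(s); u=cv2.undistortPoints(np.array([[px]],float),K,d)[0,0]
    r=R.T@np.array([u[0],u[1],1]); c=-R.T@t
    return c+r*(z-c[2])/r[2]
def proj(s,P):
    K,d,R,t=cam(s); return cv2.projectPoints(np.atleast_2d(np.array(P,float)),np.array(s["rvec"],float),t,K,d)[0][:,0]
def fit(loc,W):
    # 2D rigid
    loc=np.array(loc,float);W=np.array(W)[:,:2];a=loc.mean(0);b=W.mean(0);H=(loc-a).T@(W-b)
    th=np.arctan2(H[0,1]-H[1,0],H[0,0]+H[1,1]);R=np.array([[np.cos(th),-np.sin(th)],[np.sin(th),np.cos(th)]])
    t=b-R@a; return th,t,(loc@R.T+t-W)
E
python3 - <<'E'
from h import *
from bench import bot
s=bot.snapshot("top"); q=bot.snapshot("scene")
np.set_printoptions(precision=4,suppress=True)
o=np.array([285,140]); T=lambda x,y:o+np.array([x,y])/5-0.4
oq=np.array([190,220]); Q=lambda x,y:oq+np.array([x,y])/5-0.4
loc=[(138,52),(138,-52),(152,65),(152,-65)]
W=[cast(s,T(224,101),.018),cast(s,T(424,142),.018),cast(s,T(207,74),.010),cast(s,T(452,125),.010)]
th,t,e=fit(np.array(loc)/1e3,W); print("jig",np.degrees(th),t,e*1e3)
W2=[cast(q,Q(134,430),.018),cast(q,Q(38,270),.01),cast(q,Q(115,487),.01)]
th2,t2,e2=fit(np.array([(138,52),(152,-65),(152,65)])/1e3,W2); print("jig scene",np.degrees(th2),t2,e2*1e3)
# plate holes by triangulation, using top-surface
def tri(a,b):
    K,d,R,t=cam(s);K2,d2,R2,tt2=cam(q)
    u=cv2.undistortPoints(np.array([[a]],float),K,d)[0].T;v=cv2.undistortPoints(np.array([[b]],float),K2,d2)[0].T
    X=cv2.triangulatePoints(np.c_[R,t],np.c_[R2,tt2],u,v)[:,0];return X[:3]/X[3]
for n,a,b in [("near",(171,448),(568,232)),("far",(199,344),(438,264)),("b0",(262,416),(473,194)),("b1",(348,440),(443,139)),
  ("c-x+y",(78,491),(686,265)),("c+x+y",(140,258),(388,345)),("c+x-y",(444,343),(284,128)),("c-x-y",(385,576),(553,62))]:
    X=tri(T(*a),Q(*b)); c,si=np.cos(th),np.sin(th); d=X[:2]-t; print(n,X,"jig mm",1e3*np.array([c*d[0]+si*d[1],-si*d[0]+c*d[1]]))
for n,p in [("can",(235,158)),("tape",(245,209)),("btn",(411,203))]: print(n,cast(s,p,0.02))
E
```

```text
jig -13.36073142531247 [0.5781 0.016 ] [[-0.2478 -0.4661]
 [-0.2929  0.3782]
 [ 0.2893  0.4391]
 [ 0.2515 -0.3512]]
jig scene -13.631929565421268 [0.5798 0.0214] [[-0.1242  2.2015]
 [ 0.571   1.1187]
 [-0.4468 -3.3202]]
near [0.5442 0.0654 0.0415] jig mm [-44.4513  40.1462]
far [0.5961 0.0504 0.0417] jig mm [ 9.5509 37.5808]
b0 [0.5594 0.0194 0.0386] jig mm [-19.0025  -1.0409]
b1 [ 0.5466 -0.0236  0.034 ] jig mm [-21.4891 -45.8526]
c-x+y [0.5225 0.1128 0.0456] jig mm [-76.4811  81.3248]
c+x+y [0.6389 0.0799 0.0445] jig mm [44.3368 76.2043]
c+x-y [ 0.595  -0.0734  0.0321] jig mm [ 37.0529 -83.071 ]
c-x-y [ 0.478  -0.0408  0.0332] jig mm [-84.2743 -78.4271]
can [0.7351 0.2784 0.02  ]
tape [0.6022 0.2542 0.02  ]
btn [ 0.6075 -0.1699  0.02  ]
```

```bash
cat >> h.py <<'E'
from scipy.spatial.transform import Rotation as Ro
TH=np.radians(-13.4);T0=np.array([0.5781,0.0160])
def j2w(x,y,z): # mm jig ->world m
    c,s=np.cos(TH),np.sin(TH); return np.array([T0[0]+(c*x-s*y)/1e3,T0[1]+(s*x+c*y)/1e3,z/1e3])
def w2j(P):
    c,s=np.cos(TH),np.sin(TH); d=np.array(P)[:2]-T0; return 1e3*np.array([c*d[0]+s*d[1],-s*d[0]+c*d[1],P[2]])
def move(o,P,yaw=90-13.4):
    q=o["tcp_rot"];R=Ro.from_quat([q[1],q[2],q[3],q[0]])
    a=np.radians(yaw); x=np.array([np.cos(a),np.sin(a),0]);z=np.array([0,0,-1.]);y=np.cross(z,x)
    Rt=Ro.from_matrix(np.c_[x,y,z]); rv=np.degrees((R.inv()*Rt).as_rotvec())
    return np.round(rv,2),np.round(100*R.inv().apply(np.array(P)-o["tool_pos"]),2)
E
python3 - <<'E'
from h import *
from bench import bot
o=bot.observe(); s=bot.snapshot("wrist");K,d,R,t=cam(s)
print("cam",-R.T@t,R[2])
print(j2w(-115,0,150)); print(move(o,[.44,.33,.22])); print(move(o,j2w(-112,0,150)))
E
```

```text
cam [0.15635637 0.60717415 0.3735506 ] [ 0.24991164 -0.09461932 -0.96363445]
[0.46623077 0.04265101 0.15      ]
(array([-0.  ,  0.06, -7.21]), array([-16.1 ,  29.57,   1.09]))
(array([-0.  ,  0.06, -7.21]), array([-42.02,  42.44,   8.12]))
```

Request:
{"method": "send_rows", "body": {"increments": [[0,0,-3,-16,29.5,1,8.5],[0,0,-7.2,-16,29.5,1,8.5],[0,0,-7.2,-16,29.5,1,8.5],[0,0,-7.2,-16,29.5,1,8.5],[0,0,-7.2,-16,29.5,1,8.5],[0,0,-7.2,-16,29.5,1,8.5],[0,0,-7.2,-16,29.5,1,8.5],[0,0,-7.2,-16,29.5,1,8.5],[0,0,-7.2,-16,29.5,1,8.5]]}}

```text
time_s: 1.05
tool_pos: [0.4461, 0.3226, 0.2215]
tcp_rot: [0.002, 0.789, 0.615, 0.0]
contact_force: [0.7, -2.1, -0.7]
opening: 0.994
```

```bash
python3 - <<'E'
from h import *
from bench import bot
o=bot.observe();print(o["tool_pos"],o["time_s"])
print(move(o,j2w(-140,0,190)))
E
```

```text
[0.44611954 0.3225974  0.221483  ] 1.05
(array([ 0.21,  0.14, -0.74]), array([-26.68,   6.28,   3.24]))
```

Request:
{"method": "send_rows", "body": {"increments": [[0,0,0,-26.7,6.3,3.2,8.5],[0,0,0,-26.7,6.3,3.2,8.5],[0,0,0,-26.7,6.3,3.2,8.5],[0,0,0,-26.7,6.3,3.2,8.5],[0,0,0,-26.7,6.3,3.2,8.5],[0,0,0,-26.7,6.3,3.2,8.5],[0,0,0,-26.7,6.3,3.2,8.5],[0,0,0,-26.7,6.3,3.2,8.5],[0,0,0,-26.7,6.3,3.2,8.5],[0,0,0,-26.7,6.3,3.2,8.5]]}}

```text
time_s: 1.88
tool_pos: [0.4392, 0.058, 0.1895]
tcp_rot: [-0.0, 0.785, 0.62, 0.0]
contact_force: [-0.2, 0.2, 0.3]
opening: 0.996
```

```bash
python3 - <<'E'
from h import *
from bench import bot
o=bot.observe();print(o["tool_pos"],w2j(o["tool_pos"]),o["time_s"],o["contact_force"],move(o,j2w(-112,0,120)))
s=bot.snapshot("wrist"); cv2.imwrite("pics/w1.png",s["frame"][:,:,::-1])
E
```

```text
[0.43920004 0.05802073 0.18950192] [-144.85675209    8.68698025  189.50192411] 1.8833 [-0.17452822  0.15004779  0.30355967] (array([ 0.01, -0.03,  0.02]), array([-0.87,  3.28,  6.95]))
```

View pics/w1.png

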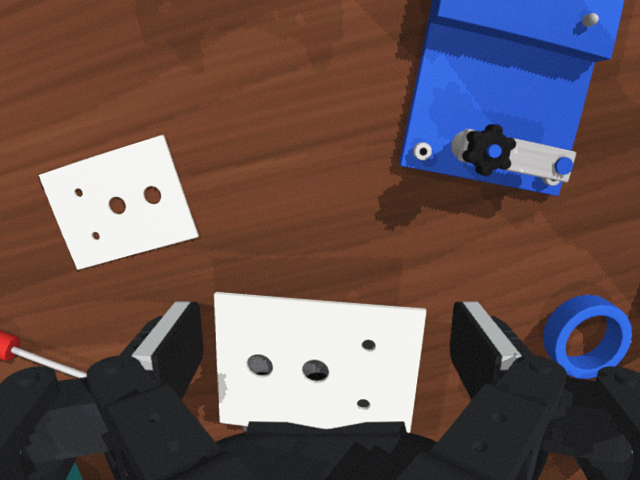

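```bash
python3 - <<'E'
from h import *
from bench import bot
s=bot.snapshot("wrist"); np.set_printoptions(precision=1,suppress=True)
q=bot.snapshot("top")
for n,p,z in [("near",(368.5,345),.044),("far",(363.5,404),.044),("b0",(315.5,370.5),.0405),("b1",(260,365.5),.036)]: print(n,w2j(cast(s,p,z)))
for n,p,z in [("near",(171,448),.044),("far",(199,344),.044),("b0",(262,416),.0405),("b1",(348,440),.036)]: print(n,w2j(cast(q,np.array([285,140])+np.array(p)/5-.4,z)))
for n,p in [("-x+y",(425,310)),("-x-y",(216,293))]: print(n,w2j(cast(s,p,.045 if n[2]=='+' else .033)))
for n,p in [("bluecorner",(600,58)),("bluefar",(400,165)),("blue fr",(560,195)),("white",(197,237))]: print(n,w2j(cast(s,p,.01)),cast(s,p,.01))
E
```

```text
near [-47.1  40.4  44. ]
far [ 6.8 38.3 44. ]
b0 [-22.3  -0.2  40.5]
b1 [-23.6 -44.7  36. ]
near [-45.   40.2  44. ]
far [ 9.3 37.5 44. ]
b0 [-19.3  -1.   40.5]
b1 [-21.6 -45.8  36. ]
-x+y [-76.8  81.4  45. ]
-x-y [-84.8 -76.2  33. ]
bluecorner [-263.2  213.1   10. ] [0.4 0.3 0. ]
bluefar [-179.7   63.5   10. ] [0.4 0.1 0. ]
blue fr [-158.1  192.9   10. ] [0.5 0.2 0. ]
white [-122.8  -94.6   10. ] [ 0.4 -0.   0. ]
```

Request:
{"method": "send_rows", "body": {"increments": [[0,0,0,-0.9,3.1,4,8.5],[0,0,0,-0.9,3.1,8,8.5],[0,0,0,-0.9,3.1,12,8.5],[0,0,0,-0.9,3.1,15,8.5],[0,0,0,-0.9,3.1,16.5,8.5],[0,0,0,-0.9,3.1,17.5,8.5],[0,0,0,-0.9,3.1,17.9,8.5],[0,0,0,-0.9,3.1,17.9,8.5],[0,0,0,-0.9,3.1,17.9,8.5]]}}

```text
time_s: 2.78
tool_pos: [0.4682, 0.0416, 0.0113]
tcp_rot: [0.0, 0.785, 0.62, 0.001]
contact_force: [1.1, -0.4, -0.4]
opening: 0.999
```

```bash
cat > look.py <<'E'
from h import *
from bench import bot
import sys
np.set_printoptions(precision=2,suppress=True)
o=bot.observe();print(w2j(o["tool_pos"]),o["time_s"],o["contact_force"],move(o,j2w(-75,0,10)))
n=sys.argv[1]
for c in sys.argv[2:]:
    s=bot.snapshot(c);f=s["frame"][:,:,::-1]
    if c=="top": f=cv2.resize(f[135:260,280:430],None,fx=4,fy=4,interpolation=cv2.INTER_CUBIC)
    if c=="scene": f=cv2.resize(f[200:330,190:340],None,fx=4,fy=4,interpolation=cv2.INTER_CUBIC)
    cv2.imwrite(f"pics/{n}_{c}.png",f)
E
python3 look.py a wrist scene
```

```text
[-112.82   -0.54   11.34] 2.7833 [ 1.05 -0.38 -0.4 ] (array([ 0.09, -0.05,  0.02]), array([0.05, 3.78, 0.14]))
```

View pics/a_wrist.png

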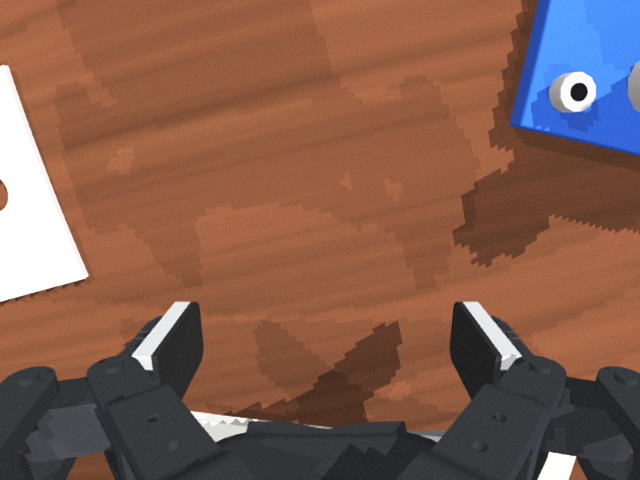

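View pics/a_scene.png

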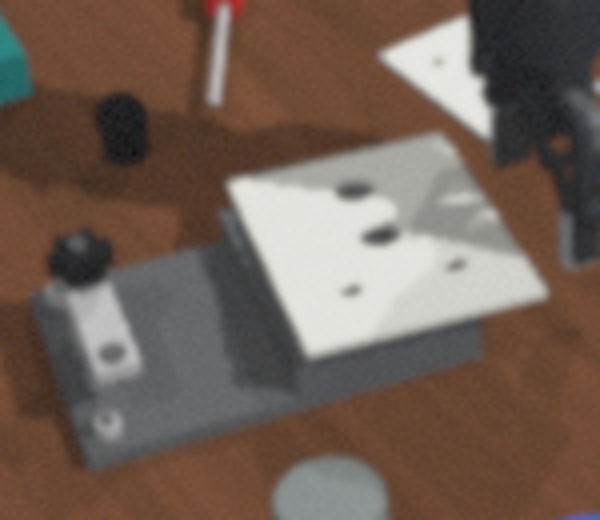

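Request:
{"method": "send_rows", "body": {"increments": [[0,0,0,0,1,0.1,8.5],[0,0,0,0,1.4,0.1,8.5],[0,0,0,0,1.7,0.1,8.5],[0,0,0,0,2.0,0.1,8.5],[0,0,0,0,2.3,0.1,8.5],[0,0,0,0,2.6,0.1,8.5],[0,0,0,0,2.8,0.1,8.5],[0,0,0,0,3.0,0.1,8.5],[0,0,0,0,3.0,0.1,8.5]]}}

```text
time_s: 3.63
tool_pos: [0.4968, 0.0341, 0.0093]
tcp_rot: [0.0, 0.785, 0.62, 0.0]
contact_force: [-0.6, -0.1, -0.2]
opening: 0.995
```

```bash
python3 look.py b top scene
```

```text
[-83.32  -1.26   9.28] 3.6333 [-0.64 -0.08 -0.2 ] (array([ 0.01,  0.  , -0.01]), array([ 0.13,  0.83, -0.07]))
```

View pics/b_top.png

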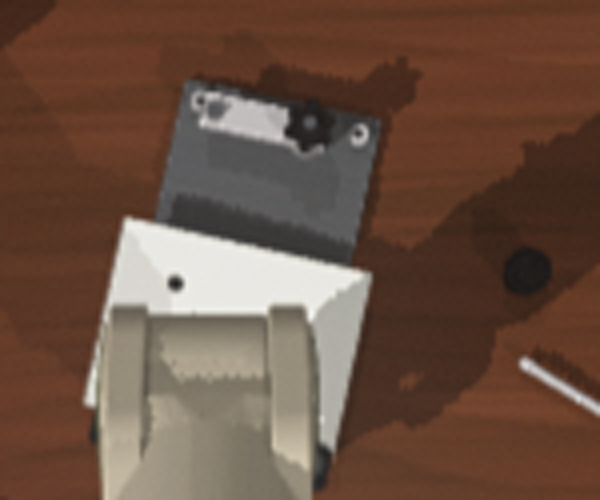

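View pics/b_scene.png

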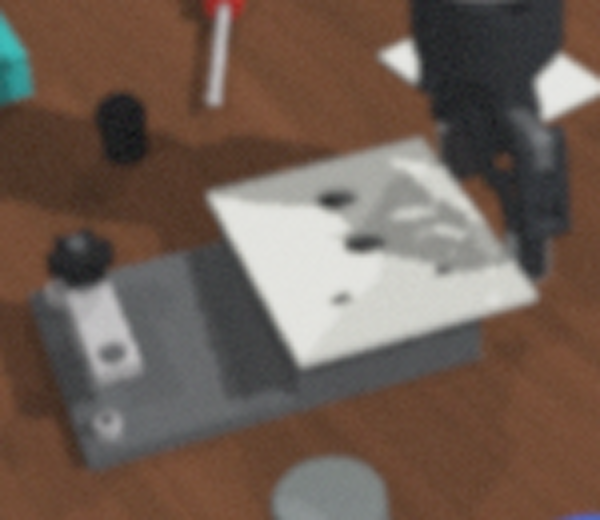

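The plate is moving with the two-finger push. Top shows the far hole at crop (175,284), and scene shows the far hole at (342,299) and the button holes at (363,244) and (336,199). Next I check its y position and angle.

```bash
python3 - <<'E'
from h import *
from bench import bot
np.set_printoptions(precision=1,suppress=True)
s=bot.snapshot("top");q=bot.snapshot("scene")
T=lambda p:np.array([280,135])+np.array(p)/4-.4
Q=lambda p:np.array([190,200])+np.array(p)/4-.4
print("far top",w2j(cast(s,T((175,284)),.044)))
a=w2j(cast(s,T((125,217)),.048));b=w2j(cast(s,T((372,272)),.033));print("corners",a,b,np.degrees(np.arctan2(*(a-b)[:2])))
for n,p,z in [("far",(342,299),.044),("near",(440,270),.044),("b0",(363,244),.0405),("b1",(336,199),.036)]:print("scene",n,w2j(cast(q,Q(p),z)))
# where do pins' hole-targets fall in the scene view, jig check
for n,p,z in [("screw",(108,424),.018)]:print(n,w2j(cast(q,Q(p),z)),"(138,52)")
print("screw top",w2j(cast(s,T((198,101)),.018)),w2j(cast(s,T((359,134)),.018)))
E
```

```text
far top [15.7 41.6 44. ]
corners [50.  81.1 48. ] [ 50.5 -78.1  33. ] -0.159692624804783
scene far [15.9 43.9 44. ]
scene near [-35.4  43.   44. ]
scene b0 [-8.7  4.5 40.5]
scene b1 [ -9.7 -41.1  36. ]
screw [138.9  55.2  18. ] (138,52)
screw top [137.8  53.4  18. ] [138.2 -52.1  18. ]
```

Request:
{"method": "send_rows", "body": {"increments": [[0,0,0,0.1,0.2,0,8.5],[0,0,0,0.1,0.4,0,8.5],[0,0,0,0.1,0.6,0,8.5],[0,0,0,0.1,0.7,0,8.5],[0,0,0,0.1,0.8,0,8.5],[0,0,0,0.1,0.85,0,8.5],[0,0,0,0.1,0.9,0,8.5],[0,0,0,0.1,0.9,0,8.5]]}}

```text
time_s: 4.5
tool_pos: [0.5057, 0.033, 0.0094]
tcp_rot: [0.0, 0.785, 0.62, 0.0]
contact_force: [-0.3, -0.2, -1.1]
opening: 0.993
```

```bash
python3 look.py c top scene
```

```text
[-74.37  -0.23   9.36] 4.5 [-0.34 -0.25 -1.05] (array([ 0.03, -0.  , -0.01]), array([ 0.02, -0.06, -0.06]))
```

View pics/c_top.png

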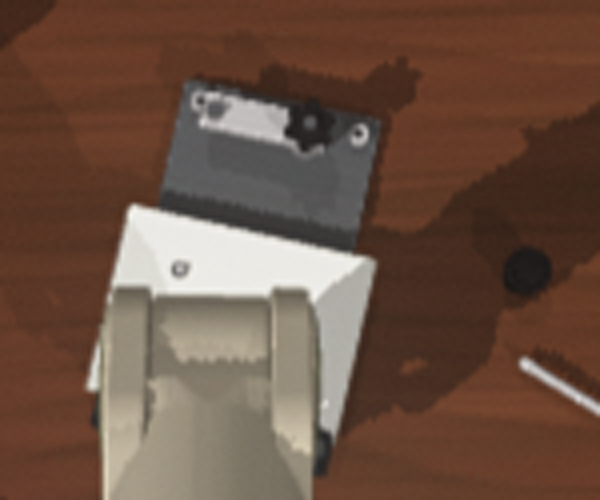

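View pics/c_scene.png

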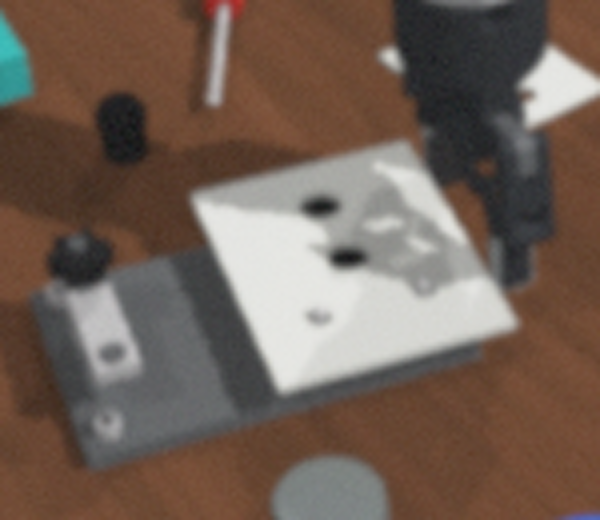

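The plate has dropped and pin tips show in both small holes: top (180,268), scene (319,316) and (424,285). I take the hand straight back, then up.

Request:
{"method": "send_rows", "body": {"increments": [[0,0,0,0,-0.5,0,8.5],[0,0,0,0,-1.5,0,8.5],[0,0,0,0,-3,0,8.5],[0,0,0,0,-3.5,0,8.5],[0,0,0,0,-3.5,-3,8.5],[0,0,0,0,-3.5,-7,8.5],[0,0,0,0,-3.5,-11,8.5],[0,0,0,0,-3.5,-15,8.5],[0,0,0,0,-3.5,-15,8.5],[0,0,0,0,-3.5,-15,8.5]]}}

```text
time_s: 5.43
tool_pos: [0.4727, 0.0417, 0.1619]
tcp_rot: [0.001, 0.785, 0.62, 0.003]
contact_force: [-0.5, 0.1, -1.4]
opening: 0.998
```

Request:
{"method": "send_rows", "body": {"increments": [[0,0,0,4,-1,-1,8.5],[0,0,0,8,-2,-2,8.5],[0,0,0,12,-2.5,-3,8.5],[0,0,0,16,-3,-4,8.5],[0,0,0,20,-3,-4,8.5],[0,0,0,24,-3,-4,8.5],[0,0,0,24,-3,-4,8.5],[0,0,0,24,-3,-4,8.5]]}}

```text
time_s: 6.1
tool_pos: [0.4961, 0.2842, 0.1965]
tcp_rot: [-0.0, 0.783, 0.622, -0.002]
contact_force: [0.0, -0.4, 0.1]
opening: 0.992
```

```bash
python3 look.py d top scene
```

```text
[-141.92  241.85  196.55] 6.1 [ 0.01 -0.41  0.07] (array([-0.17,  0.16,  0.28]), array([-24.16,   6.63,  18.7 ]))
```

View pics/d_top.png

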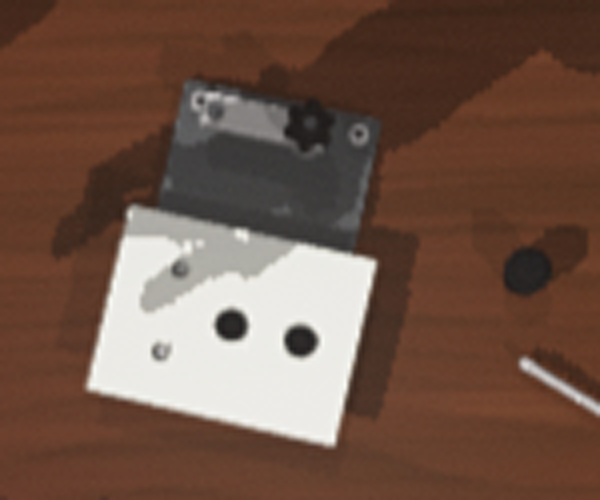

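View pics/d_scene.png

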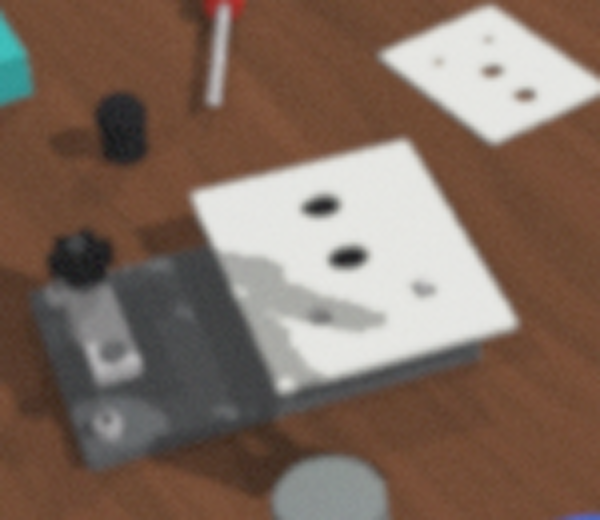

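Pins stand in both small holes: top (180,268) and (161,350), scene (319,316) and (424,288). I check level and offsets numerically.

```bash
python3 - <<'E'
from h import *
from bench import bot
np.set_printoptions(precision=2,suppress=True)
s=bot.snapshot("top");q=bot.snapshot("scene")
T=lambda p:np.array([280,135])+np.array(p)/4-.4
Q=lambda p:np.array([190,200])+np.array(p)/4-.4
K,d,R,t=cam(s);K2,d2,R2,t2=cam(q);P=[]
for a,b,l in [((87,390),(519,323),(-60,80)),((130,206),(282,393),(60,80)),((376,260),(190,194),(60,-80)),((336,445),(407,139),(-60,-80)),((232,325),(348,257),(0,0)),((301,340.5),(320.5,206),(0,-45))]:
    u=cv2.undistortPoints(np.array([[T(a)]],float),K,d)[0].T;v=cv2.undistortPoints(np.array([[Q(b)]],float),K2,d2)[0].T
    X=cv2.triangulatePoints(np.c_[R,t],np.c_[R2,t2],u,v)[:,0];X=w2j(X[:3]/X[3]); Z=w2j(cast(s,T(a),.034)); P.append((*l,X[2])); print(l,"tri",X,"top@34",Z)
P=np.array(P);c=np.linalg.lstsq(np.c_[P[:,:2],np.ones(6)],P[:,2],rcond=None)[0];print("plane slopes",c)
o=bot.observe();print(o["contact_force"])
E
```

```text
(-60, 80) tri [-60.56  82.38  32.17] top@34 [-60.53  82.17  34.  ]
(60, 80) tri [59.94 80.88 30.52] top@34 [59.7  80.52 34.  ]
(60, -80) tri [ 58.45 -78.96  34.02] top@34 [ 58.3  -78.91  34.  ]
(-60, -80) tri [-62.24 -78.23  33.72] top@34 [-61.58 -78.49  34.  ]
(0, 0) tri [-1.01  1.42 32.22] top@34 [-1.04  1.32 34.  ]
(0, -45) tri [ -1.52 -43.26  32.48] top@34 [ -1.57 -43.29  34.  ]
plane slopes [-0.01 -0.01 32.41]
[-0.3  -0.85  0.03]
```

```bash
python3 -c "
from bench import bot
print(bot.close_job())"
```

```text
the job is handed in; nothing more can be done
None
```

The plate is home: both small holes have dropped over the pins and it lies flat on the jig block. I pushed its near (-x) edge about 20 mm towards the jig's +x with both open fingertips, which also squared it. Then I backed the hand off and took it clear, and handed the job in at about 6 s of robot time, under the 72 s limit.

**Pins:** both show inside their holes in the top and scene pictures.

**Position:** the plate centre measures about 1 mm off in x and 1.3 mm in y. That is inside the 3 mm limit, and the 11 mm holes over 8 mm pins allow only about 1.5 mm of play.

**Level:** the two-camera height fit gives slopes of about 0.01 rad, against roughly 0.1 rad at the start. The heights it used were uneven: the plate's top came out at 30.5 to 34 mm where 34 mm was expected. I put that down to camera calibration (good to about 2 mm), so this check is not exact.

**Contact and bystanders:** the wrist force was near zero with the hand clear. My moves went nowhere near the bystanders. The push-button and screwdriver looked unmoved in the last pictures, but I did not measure the spray can or the tape again at the end.

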